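Clear the photometer and hold its lid at the balance point for hinge tightening

ROBOT

A 6-joint arm with a two-finger parallel gripper is mounted at the origin on a cart in front of the work surface, level with it; the furniture and walls round the work are solid. World frame = base frame: x ahead of the robot, y to its left, z up, the work surface at z = 0. Lengths are in m, angles in rad, forces in N, time in s.
With the tool pointing down it reaches from about 0.35 to 1 m from the base axis. Payload 7.1 kg.
Tool frame: the origin (TCP) lies between the finger pads; the fingertips stand 22 mm ahead of it and the grasp point (between the pads) lies 3 mm ahead of it; x points along the fingers, y is the direction in which the jaws open and shut, and the axes are right-handed (so a half turn about x gives the same grasp; the last joint's range is limited). The gripper opens to 85 mm and grips with 20 to 120 N. Pads are 22 mm wide; open, the fingers measure 114 mm over their backs; the gripper's body (76 mm by 85 mm) begins 54 mm behind the grasp point. The pads swing forward as they close: fully open they stand 13 mm farther back than shut.
Start: joints at [-1.246, 0.423, 1.63, -0, 1.089, -0.019], TCP at [0.211, -0.588, 0.253] pointing down, gripper open.
Joint ranges: [-3, 3], [-0.9, 2.11], [0.09, 2.58], [-1.31, 4.45], [0.11, 2.69], [-2.54, 2.54]. Speed limits (rad/s): [2.39, 2.39, 3.01, 3.14, 3.14, 3.14].

INTERFACE

Orientations are given as a rotation vector (axis times angle).
In Python, from rig import manip gives the robot as it stands. The module is installed in compiled form; this text tells all that it offers. Calls block until the motion is done:
- manip.move_to(position, orientation): joint-space move of the TCP to a pose.
- manip.servo_line(position, orientation=None, rate=0.15): straight line of the TCP; orientation=None keeps the orientation; rate is the mean speed in m/s.
- manip.set_joints(angles): joint-space move.
- manip.command_gripper(opening, f_grip=None): finger opening in m; f_grip is the grip in N (None keeps the last); returns when the fingers have stopped.
- manip.hold(seconds).
- manip.solve_ik(position, orientation): joint angles nearest the present ones, or None.
- manip.camera(name): name is "scene" or "side" or "wrist"; returns a dict with "image" (420x560x3 uint8, red, green, blue), "fx", "fy", "cx", "cy" (pixels), "cam_to_world" (4x4, takes a point from camera to world coordinates); the wrist camera has in their place "mount" (4x4, takes a point from camera to tool coordinates, whose origin is the TCP and whose axes are the tool frame's). Camera axes: x right, y down, z forward; pixel columns grow to the right and rows downward; lengths in m; the calibration is good to about 2 mm. A picture is of the moment at which its call begins: read the wrist's pose just before it. There is no depth.
A pose or a line that the arm cannot do raises manip.IKError and nothing moves.
- manip.sign_off(): hands the job in, once; it reports no verdict.
Readings, each from a call of its own:
- manip.get_time(): time.
- manip.get_joint_positions(): joint angles.
- manip.get_joint_vel(): joint speeds.
- manip.get_tau(): joint torques, N m.
- manip.get_position(): TCP position.
- manip.get_ee_rot(): TCP orientation.
- manip.get_contact_force(): force on the tool from outside, world axes, zero at the start.
- manip.get_torque(): the same for the moment, N m.
- manip.get_width(): finger opening in m.
Only numpy, scipy, OpenCV 4.12 (cv2) and the standard library are available. Lean on these libraries where they do the work, as an engineer would, in place of code of your own. Each camera call takes 0.05 s, during which the arm holds its last target.

TASK

I want to tighten the hinge screws of the tube photometer's lid. First take the rejected tube out of the photometer's well and drop it into the wire basket; then swing the open lid forward off its back stop to its balance point, standing straight up over its hinge where it would fall neither way, and finish with the lid's free edge still held in the gripper there. Do not let the lid fall shut, and leave the tube rack and the timer where they stand.

Things in the scene. Friction and masses are not known exactly. Their poses are not given: they have to be found in the camera images.
- photometer: bench photometer for capped tubes, white and grey housing 240 (x, depth) x 214 (y, width) mm, fixed to the bench. Origin: centre of its underside; x points to its back, y to its left as seen from its front, z up. Top deck 88 mm above the bench; in it an open compartment 100 (x) x 120 (y) mm, centred 5 mm behind the origin, whose floor is 59 mm above the bench. Behind the lid's hinge stands a hump 150 mm wide, up to 125 mm high, which is the lid's back stop
- well (a point): mouth of the round well (17 mm wide, 48 mm deep) in the middle of the compartment floor, 59 mm above the bench; the rejected tube stands upright in it, its top 24 mm above the compartment floor
- tube_center (a point): the rejected tube: capped plastic tube 16 mm in diameter, 72 mm long, 11 to 20 g; the point is on its axis half-way up (36 mm below the top of its cap), z along the tube towards the cap
- lid (a joint): opening angle of the photometer's lid in rad; the lid is a flat grey panel 130 mm wide, 8 mm thick, 0.16 to 0.26 kg, whose mid-plane passes through the hinge axis. Values: 0 closed (level), 1.571 standing straight up = balance point (the lid's weight lies straight above the hinge), 2.0 leaning back on its back stop, where it starts. The hinge is free: short of the balance point the lid falls shut towards the photometer's front, beyond it it falls back on its stop
- hinge_axis (a point): middle of the lid's hinge axis, 62 mm behind the photometer's origin and 93 mm above the bench; the axis runs along the photometer's y
- lid_edge (a point): middle of the lid's free edge, a round bead 14 mm in diameter and 130 mm long, parallel to the hinge axis and 115 mm from it
- basket: square open wire basket for rejects, 130 x 130 mm, 80 mm high, inside 122 x 122 mm, floor 4.5 mm thick; 0.6 kg, loose. Origin: centre of its underside, z up, x and y along its sides
- sample_rack: bystander: tube rack 44 x 130 x 50 mm with three capped tubes in it; origin under its centre
- timer: bystander: small timer 62 x 62 x 18 mm; origin under its centre

How it is judged:
On the way, in this order (a step that is already met when the one before it is completed fails the run):
1. the rejected tube lies in the wire basket (x of tube_center in the frame of basket between -0.06 and 0.06 m and y of tube_center in the frame of basket between -0.06 and 0.06 m and z of tube_center in the frame of basket below 0.05 m), for 0.2 s.
2. the lid is held at its balance point by the gripper (value of joint lid between 1.501 and 1.641 rad and contact force between the fingers and lid above 0.5 N), for 0.3 s.
At the end, for the whole second after the job is handed in: The program finishes holding: the lid stands still within 0.07 rad (4 degrees) of its balance point (1.571 rad, straight up) with the fingers in contact with it (more than 0.5 N), and the rejected tube is inside the upright wire basket (centre less than 50 mm above the basket's underside) (all of step 1 and all of step 2 and velocity of joint lid between -0.1 and 0.1 rad/s and angle between basket's own z axis and vertical below 0.1 rad); the arm keeps its last pose, push and grip.
It fails at once if the lid falls shut (below 1.2 rad) (value of joint lid below 1.2 rad).
It fails at once if a bystander is moved by more than 30 mm (distance of any of sample_rack, timer from where it was at the start of the episode above 0.03 m).
It also fails if it takes over 48 s, if anything falls off the work surface, if the arm or the gripper's body presses on something with over 40 N, if the wrist force passes 120 N, or if a joint passes its speed limit or range.

## Working session

There is one attempt and no reset: what is moved stays moved. The work goes in short steps, each a Python script; the robot and the scene stay as the last script left them, time stands still between calls to the robot, and variables do not carry over. Pictures are saved under pics/ and viewed, and the job is handed in when it is done.

```bash
mkdir -p pics; ls; python3 - <<'E'
from rig import manip
import cv2,numpy as np
print(manip.get_time(),manip.get_position(),manip.get_ee_rot(),manip.get_width())
for n in ["scene","side","wrist"]:
    c=manip.camera(n); cv2.imwrite(f"pics/{n}0.png",c["image"][:,:,::-1])
    print(n,c["fx"],c["fy"],c["cx"],c["cy"]); print(np.round(c.get("cam_to_world",c.get("mount")),4).tolist())
E
```

```text
pics
0.0 [ 0.21054119 -0.58792926  0.25253977] [ 2.03505846  0.35495781 -2.03553457] 0.08507342232825973
scene 518.0814266283991 518.0814266283991 270.4637158292449 199.93467599176964
[[-0.8586, -0.2784, 0.4306, 0.0552], [-0.5123, 0.4304, -0.7432, 0.9144], [0.0216, -0.8586, -0.5121, 0.7397], [0.0, 0.0, 0.0, 1.0]]
side 506.95625007470846 506.95625007470846 282.05162307210037 212.5119889588766
[[0.9929, 0.0431, -0.1106, 0.7519], [0.1175, -0.4896, 0.864, -1.1835], [-0.0169, -0.8709, -0.4912, 0.739], [0.0, 0.0, 0.0, 1.0]]
wrist 335.87942477801437 335.87942477801437 283.387856376596 204.4861850038127
[[0.0005, -0.2823, 0.9593, -0.1213], [1.0, 0.0007, -0.0003, 0.0012], [-0.0006, 0.9593, 0.2823, -0.0724], [0.0, 0.0, 0.0, 1.0]]
```

View pics/scene0.png

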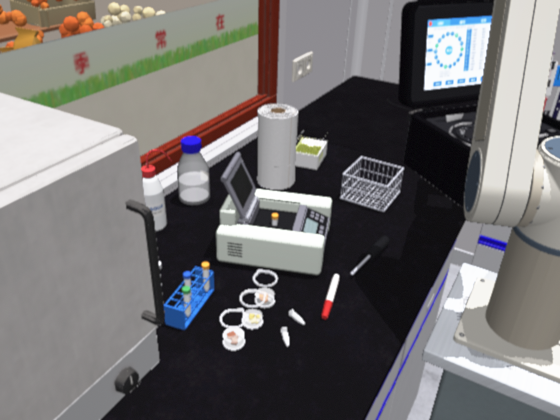

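View pics/side0.png

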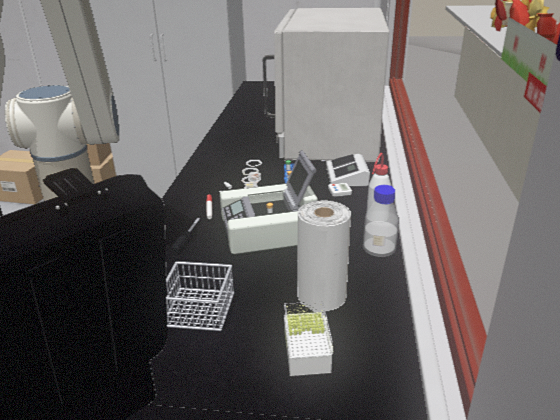

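View pics/wrist0.png

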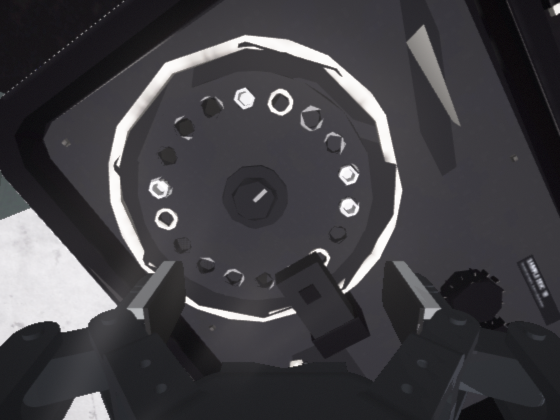

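The scene view shows the photometer around (275,235), the tube cap at about (275,217), the lid at (240,187) and the basket at (372,185). In the side view the photometer is around (265,215) and the basket at (200,295). I'll enlarge both for exact pixels.

```bash
cat > h.py <<'E'
import cv2,numpy as np
from scipy.spatial.transform import Rotation as R
def ray(c,u,v,T=None):
    T=c["cam_to_world"] if T is None else T
    d=T[:3,:3]@np.array([(u-c["cx"])/c["fx"],(v-c["cy"])/c["fy"],1.]); return T[:3,3],d/np.linalg.norm(d)
def onz(c,u,v,z,T=None):
    o,d=ray(c,u,v,T); return o+d*(z-o[2])/d[2]
def tri(rs):
    A=sum(np.eye(3)-np.outer(d,d) for o,d in rs); b=sum((np.eye(3)-np.outer(d,d))@o for o,d in rs)
    p=np.linalg.solve(A,b); return p,[np.linalg.norm(np.cross(p-o,d)) for o,d in rs]
def crop(img,x0,y0,x1,y1,k):
    im=cv2.resize(img[y0:y1,x0:x1,::-1],None,fx=k,fy=k,interpolation=cv2.INTER_CUBIC)
    im=np.clip(im*1.0,0,255).astype(np.uint8).copy()
    for x in range((x0+9)//10*10,x1,10):
        if x%20==0: cv2.putText(im,str(x),((x-x0)*k,10),0,.35,(0,255,255),1)
        cv2.line(im,((x-x0)*k,12),((x-x0)*k,18),(0,255,255),1)
    for y in range((y0+9)//10*10,y1,10):
        cv2.putText(im,str(y),(0,(y-y0)*k+4),0,.35,(0,255,255),1)
    return im
E
python3 - <<'E'
from h import *
a=cv2.imread("pics/scene0.png")[:,:,::-1];b=cv2.imread("pics/side0.png")[:,:,::-1]
cv2.imwrite("pics/sc1.png",crop(a,210,145,345,275,5))
cv2.imwrite("pics/sc2.png",crop(a,330,145,415,220,7))
cv2.imwrite("pics/si1.png",crop(b,210,140,330,260,5))
cv2.imwrite("pics/si2.png",crop(b,155,250,245,340,6))
E
```

```text
(no output)
```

View pics/sc1.png

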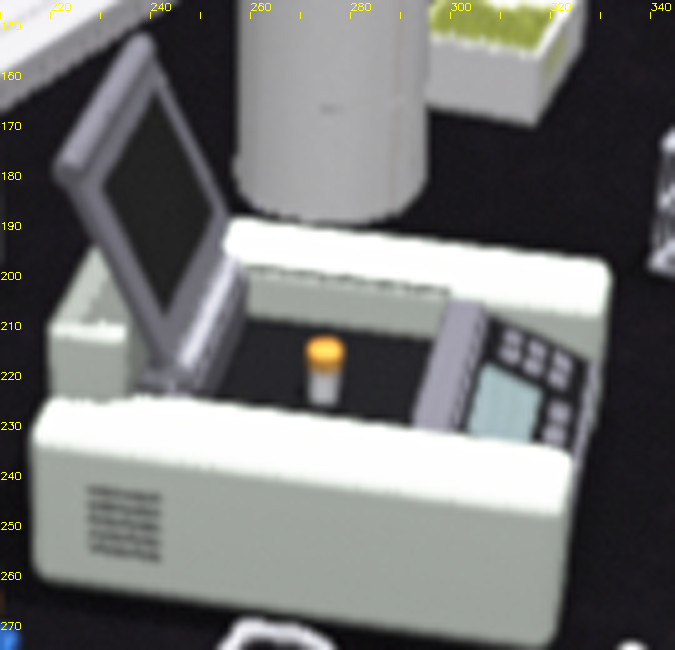

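View pics/sc2.png

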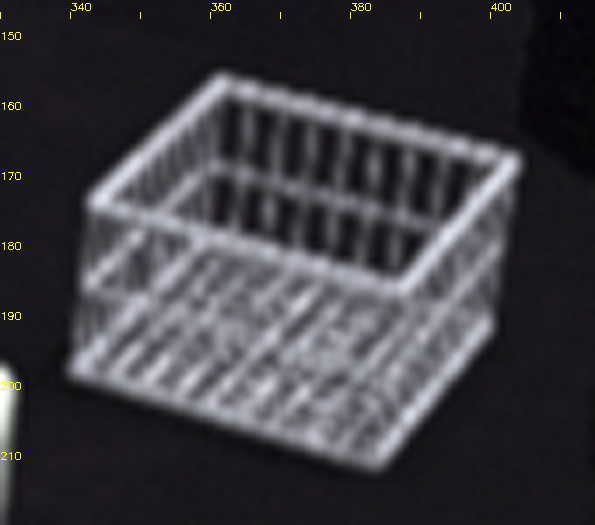

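View pics/si1.png

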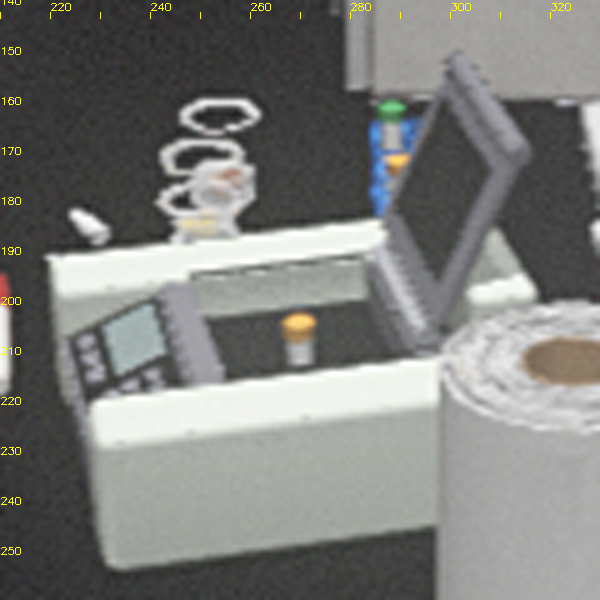

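View pics/si2.png

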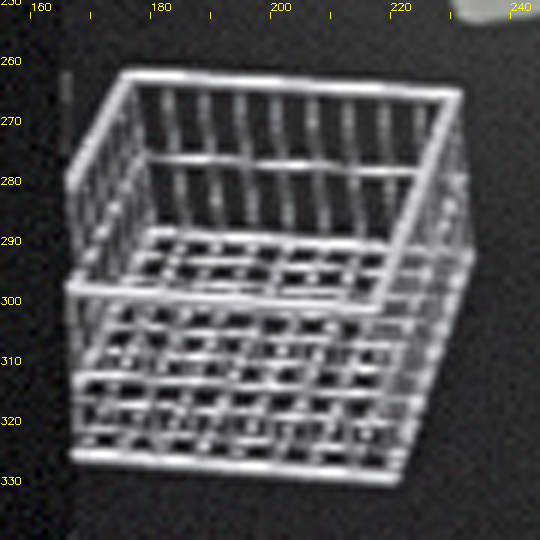

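```bash
cat > m.py <<'E'
from h import *
from rig import manip
S=manip.camera("scene");D=manip.camera("side")
f=lambda k,p,q:lambda x,y:(p+x/k,q+y/k)
s1=f(5,210,145);s2=f(7,330,145);d1=f(5,210,140);d2=f(6,155,250)
t=lambda a,b:tri([ray(S,*a),ray(D,*b)])
print("cap",t(s1(324,350),d1(299,326)), onz(S,*s1(324,348),.083),onz(D,*d1(299,323),.083))
print("bead +y",t(s1(68,168),d1(458,62)));print("bead -y",t(s1(142,45),d1(524,153)))
for p in [(225,78),(517,160),(405,290),(95,202)]: print("b sc",onz(S,*s2(*p),.078).round(4))
for p in [(127,76),(457,95),(378,308),(72,286)]: print("b si",onz(D,*d2(*p),.078).round(4))
for p in [(72,372),(378,467),(490,325)]: print("b sc0",onz(S,*s2(*p),.002).round(4))
for p in [(75,457),(397,479),(472,255)]: print("b si0",onz(D,*d2(*p),.002).round(4))
print("housing bottom +y side", onz(S,*s1(60,588),0),onz(S,*s1(530,640),0))
print("housing bottom -y side", onz(D,*d1(130,568),0),onz(D,*d1(430,527),0))
E
python3 m.py
```

```text
cap (array([0.56541653, 0.01198272, 0.08049537]), [np.float64(0.0002619886081263017), np.float64(0.0002619886081264733)]) [0.56407368 0.01391805 0.083     ] [0.56587046 0.01102184 0.083     ]
bead +y (array([0.64375616, 0.1057907 , 0.19814394]), [np.float64(0.0004351698023240168), np.float64(0.0004351698023240011)])
bead -y (array([ 0.68626422, -0.01357535,  0.19892899]), [np.float64(0.0016991121739961695), np.float64(0.0016991121739961968)])
b sc [ 0.5141 -0.4072  0.078 ]
b sc [ 0.3861 -0.4016  0.078 ]
b sc [ 0.3872 -0.2736  0.078 ]
b sc [ 0.5146 -0.2747  0.078 ]
b si [ 0.3904 -0.2722  0.078 ]
b si [ 0.5178 -0.2726  0.078 ]
b si [ 0.5164 -0.397   0.078 ]
b si [ 0.4089 -0.3957  0.078 ]
b sc0 [ 0.5154 -0.2714  0.002 ]
b sc0 [ 0.3858 -0.2696  0.002 ]
b sc0 [ 0.3854 -0.4009  0.002 ]
b si0 [ 0.4006 -0.3977  0.002 ]
b si0 [ 0.5172 -0.3975  0.002 ]
b si0 [ 0.5184 -0.2718  0.002 ]
housing bottom +y side [0.62643101 0.1445046  0.        ] [0.42530306 0.06197623 0.        ]
housing bottom -y side [ 0.49155829 -0.11010088  0.        ] [ 0.64333143 -0.05701325  0.        ]
```

Basket: centre ≈(0.451,−0.337), yaw≈0. The sides measure 0.128–0.130 m, which fits. The well is ≈(0.565,0.012). The bead middle is (0.665,0.046,0.1985), against an expected height of 0.198 and 105 mm behind the well, so that fits too. Photometer yaw is ≈19.3°. Next I'll check the paper roll's clearance and go above the tube.

```bash
cat >> h.py <<'E'
yaw=np.deg2rad(19.3); XP=np.array([np.cos(yaw),np.sin(yaw),0]); YP=np.array([-np.sin(yaw),np.cos(yaw),0]); Z=np.array([0,0,1.])
def rv(x,y): x=np.array(x);y=np.array(y); return R.from_matrix(np.c_[x,y,np.cross(x,y)]).as_rotvec()
DOWN=rv(-Z,YP)
def lidpose(hinge,th,off=0,s=1,tilt=None):
    e=np.cos(th)*-XP+np.sin(th)*Z
    t=th if tilt is None else tilt
    a=np.cos(t)*-XP+np.sin(t)*Z
    n=np.cross(a,YP)
    return hinge+.115*e+a*off, rv(-a,s*n)
E
python3 - <<'E'
from h import *
from rig import manip
S=manip.camera("scene");D=manip.camera("side")
print("roll top",tri([ray(S,278,111),ray(D,325,213)]))
print("roll edges sc z.25->", onz(S,258,111,.25),onz(S,298,111,.25))
hinge=np.array([.565,.012,.093])+.057*XP; print("hinge",hinge)
W=np.array([.565,.012,0])
print("well",manip.solve_ik(W+Z*.2,DOWN), manip.solve_ik(W+Z*.085,DOWN))
print("bk",manip.solve_ik([.451,-.337,.2],DOWN),manip.solve_ik([.451,-.337,.09],DOWN))
for s in (1,-1):
  for th in (2.0,1.571):
    for tl in (None,1.571,1.8):
      print(s,th,tl,manip.solve_ik(*lidpose(hinge,th,.003,s,tl)))
manip.move_to(W+Z*.27,DOWN); manip.command_gripper(.04)
print(manip.get_position(),manip.get_ee_rot(),manip.get_time())
p=manip.get_position();r=manip.get_ee_rot()
c=manip.camera("wrist");cv2.imwrite("pics/w1.png",c["image"][:,:,::-1]); np.savez("w1.npz",p=p,r=r)
E
```

```text
roll top (array([ 0.72282137, -0.26462563,  0.21909881]), [np.float64(0.0014311758393957639), np.float64(0.001431175839395701)])
roll edges sc z.25-> [ 0.72429426 -0.16461104  0.25      ] [ 0.63807088 -0.22282308  0.25      ]
hinge [0.61879665 0.03083932 0.093     ]
well [ 1.76990819e-04  4.04545064e-01  1.80422494e+00 -4.44089210e-16
  9.32822645e-01 -1.90746788e+00] [ 1.76990819e-04  5.81036138e-01  1.85385071e+00 -4.44089210e-16
  7.06705801e-01 -1.90746788e+00]
bk None None
1 2.0 None None
1 2.0 1.571 None
1 2.0 1.8 None
1 1.571 None None
1 1.571 1.571 None
1 1.571 1.8 None
-1 2.0 None [ 0.09457715  0.72858674  1.28687709 -0.10003876  1.54435856 -0.21838558]
-1 2.0 1.571 [ 5.22993211e-02  5.40010738e-01  1.57085602e+00 -6.66564789e-05
  1.03092138e+00 -2.84514956e-01]
-1 2.0 1.8 [ 0.07700793  0.6347557   1.4184886  -0.06044493  1.31056663 -0.23776546]
-1 1.571 None [ 3.06275014e-02  4.64359295e-01  1.67359606e+00 -7.27875497e-05
  1.00383149e+00 -3.06181946e-01]
-1 1.571 1.571 [ 3.06275014e-02  4.64359295e-01  1.67359606e+00 -7.27875497e-05
  1.00383149e+00 -3.06181946e-01]
-1 1.571 1.8 [ 0.05896788  0.55818434  1.53055627 -0.06521855  1.27414678 -0.25187901]
[0.56502391 0.01191356 0.2700033 ] [-0.26419158  1.55457388  0.26417937] 3.3333
```

View pics/w1.png

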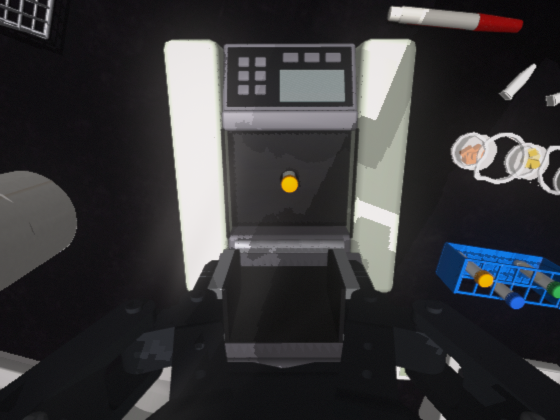

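The wrist view shows the cap at about (289,184) and the housing edges nearly vertical in the image, so the yaw is right. I'll refine the cap and yaw, then find a basket pose the arm can reach.

```bash
python3 - <<'E'
from h import *
from rig import manip
c=manip.camera("wrist");im=c["image"]
p=manip.get_position();r=manip.get_ee_rot()
T=np.eye(4);T[:3,:3]=R.from_rotvec(r).as_matrix();T[:3,3]=p;T=T@c["mount"]
hsv=cv2.cvtColor(im,cv2.COLOR_RGB2HSV);m=cv2.inRange(hsv,(10,150,120),(30,255,255));m[:, :200]=0;m[:,400:]=0
n,l,st,ce=cv2.connectedComponentsWithStats(m);print(st[1:],ce[1:])
print("cap",onz(c,289,184,.08,T))
a=np.array([onz(c,224,131,.088,T),onz(c,233,232,.059,T)]);print(a)
# panel strip edges (yp dir): front strip line (223,111)-(356,109) 
q=onz(c,223,128,.088,T)-onz(c,357,128,.088,T);print("ang",np.rad2deg(np.arctan2(-q[0],q[1])),np.linalg.norm(q))
# bead ends
for b in [(228,352),(342,352)]: print("bead",onz(c,*b,.198,T))
W=onz(c,*ce[1],.081,T)
for dy in (0,180,90,-90,45,-45,135,-135):
    rr=(R.from_euler('z',dy,degrees=True)*R.from_rotvec(DOWN)).as_rotvec()
    print(dy,[manip.solve_ik([.451,-.337,z],rr) is not None for z in (.22,.092)])
E
```

```text
[[281 175  17  18 230]] [[289.12608696 183.65217391]]
cap [0.56379255 0.01618349 0.08      ]
[[ 0.53591182 -0.05489489  0.088     ]
 [ 0.63674579 -0.02028577  0.059     ]]
ang -160.6698689074546 0.11820270948165543
bead [0.66449634 0.0053557  0.198     ]
bead [0.63852309 0.07949805 0.198     ]
0 [False, False]
180 [True, True]
90 [True, True]
-90 [True, True]
45 [False, False]
-45 [True, True]
135 [True, True]
-135 [True, True]
```

```bash
python3 - <<'E'
from h import *
from rig import manip
manip.servo_line([.5645,.0145,.15],DOWN,rate=.15)
p=manip.get_position();r=manip.get_ee_rot()
c=manip.camera("wrist");im=c["image"];cv2.imwrite("pics/w2.png",im[:,:,::-1])
T=np.eye(4);T[:3,:3]=R.from_rotvec(r).as_matrix();T[:3,3]=p;T=T@c["mount"]
hsv=cv2.cvtColor(im,cv2.COLOR_RGB2HSV);m=cv2.inRange(hsv,(10,150,120),(30,255,255));m[:, :200]=0;m[:,400:]=0
n,l,st,ce=cv2.connectedComponentsWithStats(m);print(st[1:],ce[1:])
i=1+np.argmax(st[1:,4]);
for z in (.079,.083):
  q=onz(c,*ce[i],z,T);print(q,"in tool y:",(q-p)@YP,(q-p)@XP,p)
E
```

```text
[[276 214  26  26 517]] [[288.12765957 226.41779497]]
[0.56420458 0.01608807 0.079     ] in tool y: 0.0018162887382880341 -0.00033134621525344137 [0.56511762 0.01448337 0.15070243]
[0.56283336 0.015543   0.083     ] in tool y: 0.0017550592713563157 -0.0018056572475338636 [0.56511762 0.01448337 0.15070243]
```

View pics/w2.png

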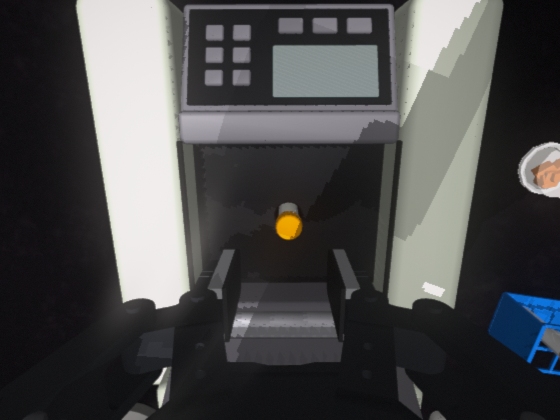

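The cap is at (288,226) and the jaw midline at about column 285, so I'll shift 1.3 mm along y. Then I'll go down and grip, lift, and check.

```bash
python3 - <<'E'
from h import *
from rig import manip
W=np.array([.5642,.0143,0])+.0013*YP
manip.servo_line(W+Z*.12,DOWN,rate=.1)
manip.servo_line(W+Z*.087,DOWN,rate=.06)
print(manip.get_contact_force(),manip.get_position())
manip.command_gripper(.0,f_grip=25)
print(manip.get_width(),manip.get_contact_force())
manip.servo_line(W+Z*.115,DOWN,rate=.06)
print(manip.get_width(),manip.get_contact_force())
manip.servo_line(W+Z*.23,DOWN,rate=.12)
print(manip.get_width(),manip.get_contact_force(),manip.get_time())
for n in ["wrist","side"]: cv2.imwrite(f"pics/{n}3.png",manip.camera(n)["image"][:,:,::-1])
E
```

```text
[-0.02699589  0.05778154 -0.68198454] [0.56377109 0.01556795 0.0868097 ]
0.0150874046942813 [-0.26734368  1.58567652  3.52727091]
0.015167847823885302 [-0.28725515  0.07384487 -1.07235805]
0.015361505740067324 [-0.37459961  0.1565249  -0.63953233] 7.6417
```

View pics/wrist3.png

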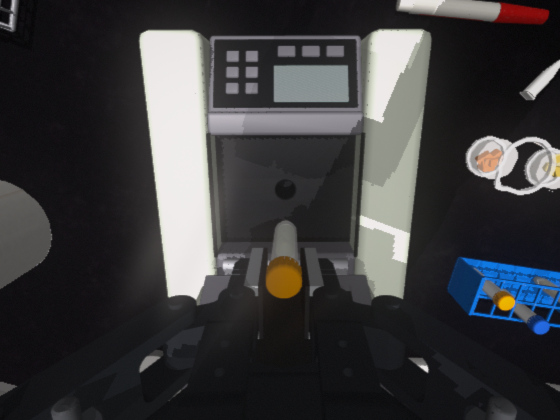

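View pics/side3.png

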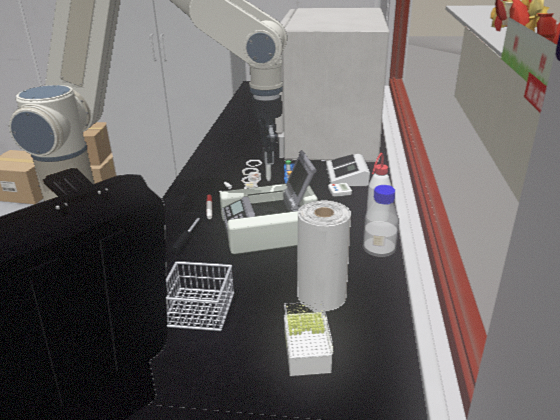

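The tube is in the gripper and the well is empty at (285,188). Next is the basket.

```bash
python3 - <<'E'
from h import *
from rig import manip
B=np.array([.451,-.337,0])
best=None
for dy in range(-180,180,15):
    rr=(R.from_euler('z',dy,degrees=True)*R.from_rotvec(DOWN)).as_rotvec()
    q=manip.solve_ik(B+Z*.23,rr); 
    if q is not None and manip.solve_ik(B+Z*.093,rr) is not None:
        d=abs(q[5]+1.2)
        if best is None or d<best[0]: best=(d,dy,rr,q)
print(best)
rr=best[2]
manip.move_to(B+Z*.23,rr)
manip.servo_line(B+Z*.096,rr,rate=.15)
print(manip.get_width(),manip.get_contact_force(),manip.get_position())
manip.command_gripper(.04)
manip.servo_line(B+Z*.25,rr,rate=.2)
print(manip.get_time())
for n in ["wrist","scene"]: cv2.imwrite(f"pics/{n}4.png",manip.camera(n)["image"][:,:,::-1])
E
```

```text
(np.float64(0.061511153300035204), -75, array([ 0.75796002,  1.43456323, -0.75796002]), array([-6.62863220e-01,  3.61746709e-01,  1.78765581e+00, -4.44089210e-16,
        9.92190132e-01, -1.26151115e+00]))
0.015117918395745528 [0.25402625 0.08184741 1.0346694 ] [ 0.45159754 -0.33728269  0.09674003]
11.4417
```

View pics/wrist4.png

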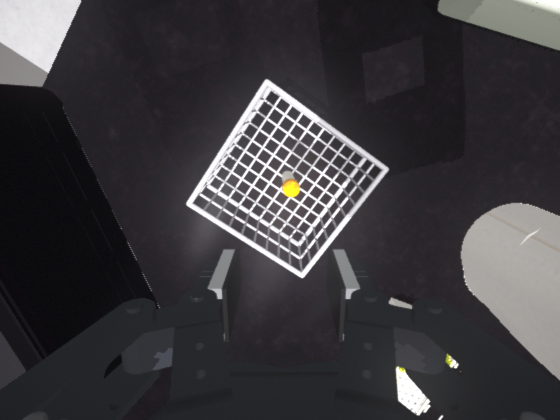

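View pics/scene4.png

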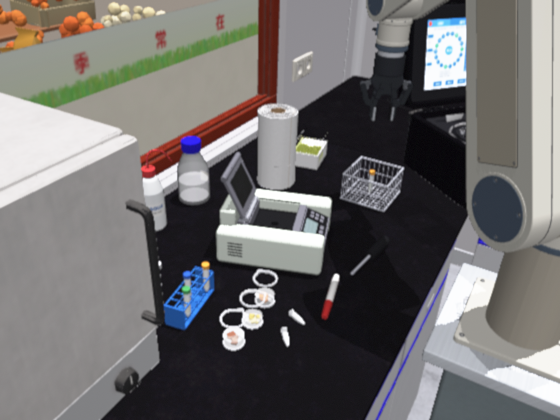

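The tube stands in the middle of the basket, cap at (290,187) in the wrist view; the basket is upright. Standing, its centre is about 40 mm up, below the 50 mm limit. Now the lid: go to a pre-grasp in line with the leaning lid and look.

```bash
python3 - <<'E'
from h import *
from rig import manip
H=np.array([.5638,.0155,.093])+.057*XP
manip.move_to([.53,.0,.34],lidpose(H,1.571,0,-1)[1])
P=lidpose(H,2.0,.10,-1); manip.move_to(*P)
p=manip.get_position();r=manip.get_ee_rot()
c=manip.camera("wrist");im=c["image"];cv2.imwrite("pics/w5.png",im[:,:,::-1])
cv2.imwrite("pics/side5.png",manip.camera("side")["image"][:,:,::-1])
np.savez("w5.npz",p=p,r=r);print(p,P[0],manip.get_time(),manip.get_contact_force())
E
```

```text
[0.70158783 0.06278446 0.28801719] [0.70204001 0.06391096 0.28849895] 13.7667 [-0.54487766 -0.21525039  0.9633003 ]
```

View pics/w5.png

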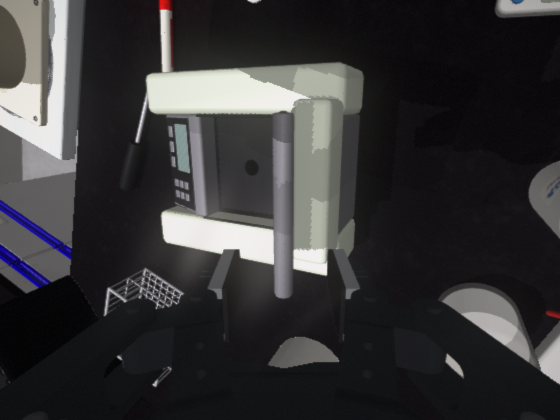

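View pics/side5.png

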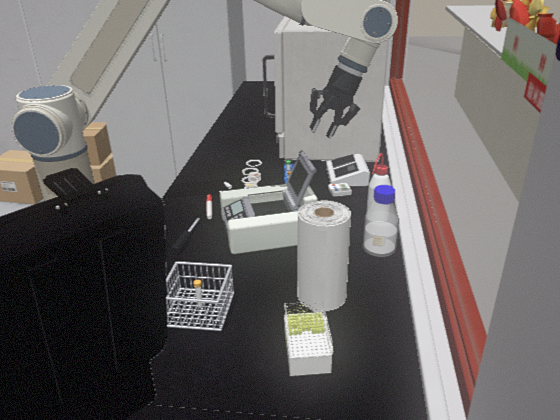

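The lid is seen edge-on, with the bead along column 283–284 centred between the pads, so the alignment holds. Go in and grip.

```bash
python3 - <<'E'
from h import *
from rig import manip
H=np.array([.5638,.0155,.093])+.057*XP
manip.servo_line(*lidpose(H,2.0,.04,-1),rate=.12)
manip.servo_line(*lidpose(H,2.0,.005,-1),rate=.06)
print(manip.get_contact_force(),manip.get_position())
manip.command_gripper(.0,f_grip=30)
print(manip.get_width(),manip.get_contact_force(),manip.get_time())
c=manip.camera("wrist");cv2.imwrite("pics/w6.png",c["image"][:,:,::-1])
E
```

```text
[-0.58474536 -0.18913646 -0.88577654] [0.66489926 0.05085006 0.20220201]
0.012725930766426216 [-3.9165529  -0.97203689  5.71426176] 15.5
```

View pics/w6.png

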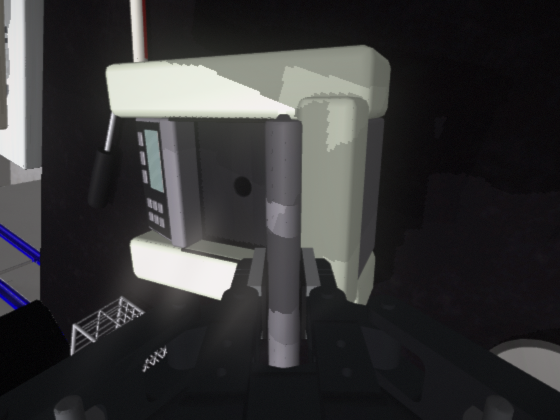

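The bead is gripped at about 13 mm width. Now I'll swing along the arc, watching the force.

```bash
python3 - <<'E'
from h import *
from rig import manip
H=np.array([.5638,.0155,.093])+.057*XP
for th in np.linspace(2.0,1.571,7)[1:]:
    manip.servo_line(*lidpose(H,th,.005,-1),rate=.04)
    f=manip.get_contact_force();p=manip.get_position()
    print(round(th,3),f.round(1),round(f@XP,1),manip.get_width().__round__(4),"th_tcp",np.arctan2(p[2]-H[2],-(p-H)@XP).round(3))
    if np.linalg.norm(f)>40: print("STOP");break
manip.hold(.5);print(manip.get_time(),manip.get_contact_force())
for n in ["wrist","side","scene"]: cv2.imwrite(f"pics/{n}7.png",manip.camera(n)["image"][:,:,::-1])
a=cv2.imread("pics/scene7.png")[:,:,::-1];b=cv2.imread("pics/side7.png")[:,:,::-1]
cv2.imwrite("pics/z7.png",np.hstack([crop(a,210,130,340,275,3),crop(b,205,130,335,275,3)]))
E
```

```text
1.928 [0.8 0.9 2.9] 1.1 0.013 th_tcp 1.928
1.857 [1.2 0.7 5.4] 1.3 0.0127 th_tcp 1.86
1.785 [-0.2  0.9  5.9] 0.1 0.013 th_tcp 1.79
1.714 [-0.1  0.2  6.9] -0.0 0.0132 th_tcp 1.719
1.642 [-0.3  0.6  8.3] -0.1 0.013 th_tcp 1.648
1.571 [-0.9 -0.5  8.7] -1.0 0.013 th_tcp 1.578
18.25 [-0.60377376 -0.34327355 10.08631699]
```

View pics/z7.png

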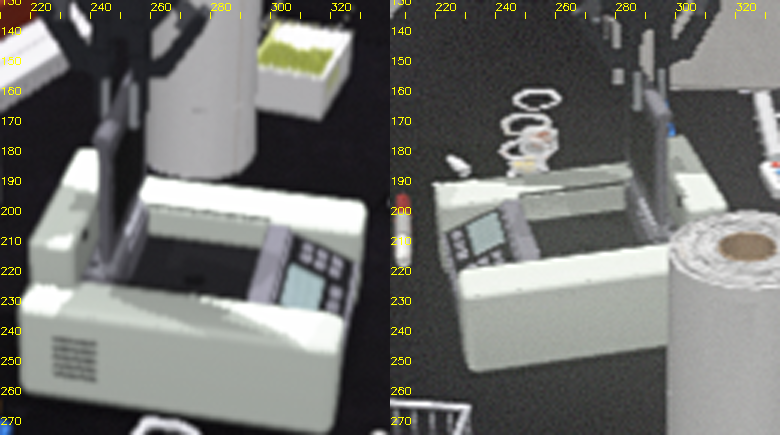

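View pics/wrist7.png

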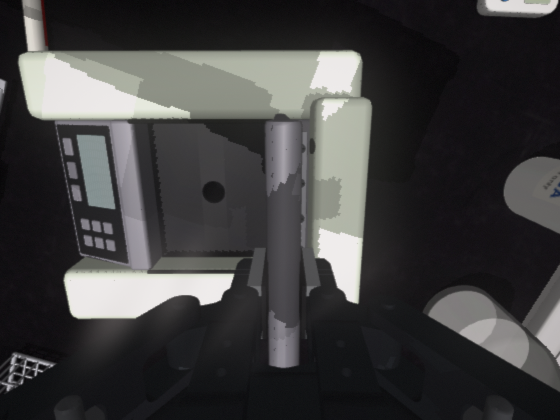

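The lid looks upright in both views, still gripped, with the well showing at (213,192) in the wrist view. I'll check the angle independently: horizontal bead-to-well distance should be 57 mm, and I'll triangulate the bead ends too.

```bash
python3 - <<'E'
from h import *
from rig import manip
p=manip.get_position();r=manip.get_ee_rot()
c=manip.camera("wrist");S=manip.camera("scene");D=manip.camera("side")
T=np.eye(4);T[:3,:3]=R.from_rotvec(r).as_matrix();T[:3,3]=p;T=T@c["mount"]
w=onz(c,213.5,192,.059,T);b=onz(c,283.5,200,.208,T)
d=(b-w)@XP;print("well",w,"bead",b,"dist",d,"theta",np.pi/2+(d-.057)/.115)
e,res=tri([ray(S,245.3,174),ray(D,290.5,161.5)]);print(e,res,"XP from hinge est(wrist well)",(e-w)@XP-.057)
H=np.array([.5638,.0155,.093])+.057*XP;print("tcp vs hinge",(p-H)@XP, p, "tool tilt",R.from_rotvec(r).as_matrix()[:,0]@XP)
print("basket", [onz(D,*x,.083) for x in [(197.5,284)]],manip.get_joint_vel())
b=D["image"];cv2.imwrite("pics/b8.png",crop(b,155,250,245,340,6))
E
```

```text
well [0.56352907 0.01564485 0.059     ] bead [0.60790125 0.06795791 0.208     ] dist 0.0591687295410513 theta 1.5896548445431686
[0.61941385 0.054685   0.1931675 ] [np.float64(0.0007542872814655828), np.float64(0.0007542872814653899)] XP from hinge est(wrist well) 0.008647437304158893
tcp vs hinge 0.0013058558049126353 [0.61888816 0.03460233 0.213883  ] tool tilt 0.00022605564782051223
basket [array([ 0.4618815 , -0.35116766,  0.083     ])] [ 2.44449543e-04  3.21952079e-04  1.03283280e-03 -3.45187642e-04
 -9.81803496e-04  2.31959070e-05]
```

View pics/b8.png

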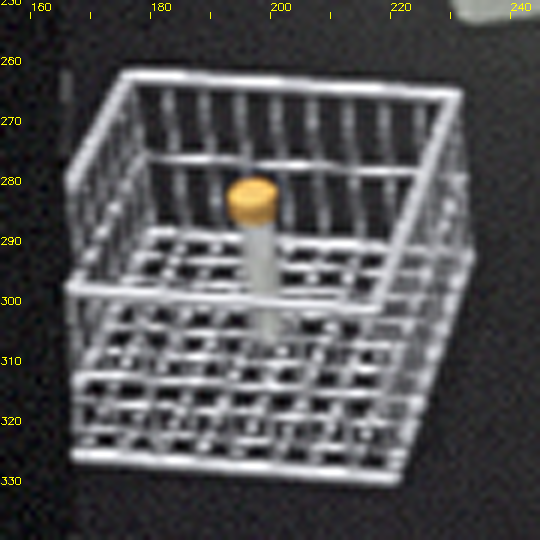

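The bead triangulation disagreed: it gave z=0.193, because the two pixels weren't the same point. I'll redo it with the visible bead end in each view, cast onto z=0.208.

```bash
python3 - <<'E'
from h import *
a=cv2.imread("pics/scene7.png")[:,:,::-1];b=cv2.imread("pics/side7.png")[:,:,::-1]
cv2.imwrite("pics/z9.png",np.hstack([crop(a,225,150,265,225,8),crop(b,275,145,315,220,8)]))
E
```

```text
(no output)
```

View pics/z9.png

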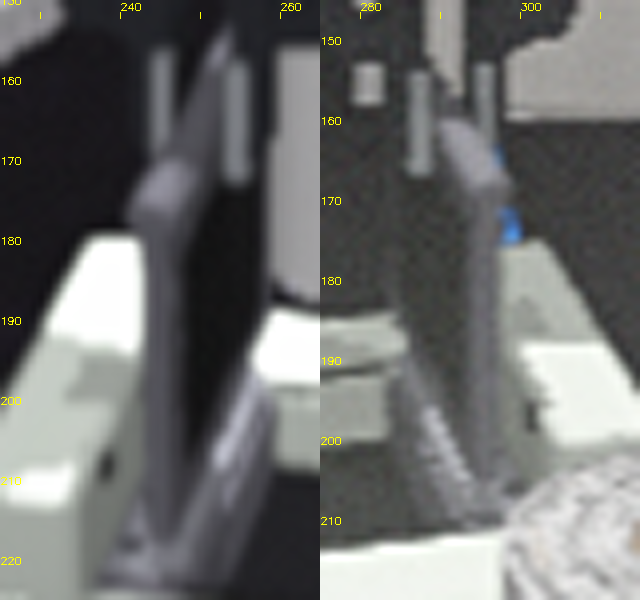

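```bash
python3 - <<'E'
from h import *
from rig import manip
S=manip.camera("scene");D=manip.camera("side")
w=np.array([.5637,.0155,0.]);H=w+Z*.093+.057*XP
def proj(c,P):
    q=np.linalg.inv(c["cam_to_world"])@np.r_[P,1];return np.r_[c["fx"]*q[0]/q[2]+c["cx"],c["fy"]*q[1]/q[2]+c["cy"]].round(1)
for c,s in ((S,.065),(D,-.065)):
    print("low",proj(c,H+s*YP),[(t,proj(c,H+s*YP+.115*(-np.cos(t)*XP+np.sin(t)*Z))) for t in (1.50,1.571,1.64,2.0)])
print("measured scene low ~245.4 top 244.0,175.8 ; side low ~295.6 top 296.2,167.5 ; start tops 223.6,178.6 / 314.8,170.6")
E
```

```text
low [244.5 223.1] [(1.5, array([247.9, 178.9])), (1.571, array([244.2, 178.4])), (1.64, array([240.7, 178.1])), (2.0, array([222.9, 180.1]))]
low [295.3 209.3] [(1.5, array([292. , 169.7])), (1.571, array([295.1, 169.3])), (1.64, array([298.2, 169. ])), (2.0, array([313.4, 171. ]))]
measured scene low ~245.4 top 244.0,175.8 ; side low ~295.6 top 296.2,167.5 ; start tops 223.6,178.6 / 314.8,170.6
```

All estimates (1.56–1.60 rad) lie inside 1.501–1.641, and the grip is holding. Handing in.

```bash
python3 - <<'E'
from rig import manip
print(manip.get_width(),manip.get_contact_force(),manip.get_time()); manip.sign_off()
E
```

```text
0.012759162368452962 [-1.75387947  0.70330899  9.97777501] 18.65
the job is handed in; nothing more can be done
```

I took the rejected tube out of the well and put it in the wire basket. Then I gripped the lid's free edge, swung it forward to upright, and handed in at about 18.7 s with it still held. The hand-in gave no verdict.

- **Lid angle:** the last checks put it between 1.56 and 1.60 rad; the limits are 1.501 to 1.641. They were the arm's own position (about 1.58), the wrist view (1.59), and the scene and side views (1.56–1.60).
- **Grip:** the fingers were closed on the bead at about 13 mm with a 30 N grip set. The arm was still, and the force on the wrist was about 10 N.
- **Tube and basket:** in the last side view the tube was standing upright near the middle of the upright basket, not lying down. Its centre should be about 40 mm above the underside, under the 50 mm limit; I worked this out from the tube's length rather than measuring it.
- **Rack and timer:** I never went near either one, but I did not re-measure where they stand.
- **A check that disagreed:** my first triangulation of the bead gave a height of 193 mm instead of 208 mm because I had matched different points in the two views. I replaced it with a check on each visible bead end, which agreed with the other estimates sideways. Those ends sat about 2–3 pixels higher in the images than expected, which I left unexplained.

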